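Pull the empty tea tins from the counter caddy

TASK

Before opening, check the four green tea tins in the wooden caddy: they look alike but some are empty, and only their weight tells. Lifting them straight out of their pockets to feel which are which, stand every empty tin upright on the floor of the steel refill tray, and leave every full one standing fully home in a caddy pocket. Keep the tins upright, set them down gently without dropping them, and leave everything else on the counter where it is.

Things in the scene. Friction and masses are not known exactly. Their poses are not given: they have to be found in the camera images.
- tin_1: dark green tea tin with a cream band and a brass slip lid that stays on; full and empty look the same. 98 mm tall; body 44 mm across, lid 46 mm across from z 79 up. Origin: centre of its underside; z up its axis. Empty 80 to 120 g, full 280 to 400 g; which of the four are full changes from start to start. Starts in a caddy pocket, underside 10 mm above the counter; its top 62 mm stands clear of the caddy.
- tin_2: dark green tea tin with a cream band and a brass slip lid that stays on; full and empty look the same. 98 mm tall; body 44 mm across, lid 46 mm across from z 79 up. Origin: centre of its underside; z up its axis. Empty 80 to 120 g, full 280 to 400 g; which of the four are full changes from start to start. Starts in a caddy pocket, underside 10 mm above the counter; its top 62 mm stands clear of the caddy.
- tin_3: dark green tea tin with a cream band and a brass slip lid that stays on; full and empty look the same. 98 mm tall; body 44 mm across, lid 46 mm across from z 79 up. Origin: centre of its underside; z up its axis. Empty 80 to 120 g, full 280 to 400 g; which of the four are full changes from start to start. Starts in a caddy pocket, underside 10 mm above the counter; its top 62 mm stands clear of the caddy.
- tin_4: dark green tea tin with a cream band and a brass slip lid that stays on; full and empty look the same. 98 mm tall; body 44 mm across, lid 46 mm across from z 79 up. Origin: centre of its underside; z up its axis. Empty 80 to 120 g, full 280 to 400 g; which of the four are full changes from start to start. Starts in a caddy pocket, underside 10 mm above the counter; its top 62 mm stands clear of the caddy.
- caddy: fixed wooden caddy, 61 x 253 x 46 mm (x, y, z): four square pockets in a row along y, 64 mm apart, 49 mm wide (2.5 mm play each side of a tin), floor at z = 10 mm, wall tops at z = 46 mm; brass handles on its short ends reach 13 mm further. Origin: centre of its underside. Gaps between tins are under 20 mm, so grip across the row (fingers closing along x).
- pocket_1 (a point): centre of the floor of the caddy's pocket 1 (counted from its +y end), 10 mm above the caddy's underside; axes as the caddy's
- pocket_2 (a point): centre of the floor of the caddy's pocket 2 (counted from its +y end), 10 mm above the caddy's underside; axes as the caddy's
- pocket_3 (a point): centre of the floor of the caddy's pocket 3 (counted from its +y end), 10 mm above the caddy's underside; axes as the caddy's
- pocket_4 (a point): centre of the floor of the caddy's pocket 4 (counted from its +y end), 10 mm above the caddy's underside; axes as the caddy's
- refill_tray: fixed shallow steel tray with a black rubber liner, 170 x 210 mm (x, y), rim 35 mm high, two wire handles on its short ends (24 mm further out along y); inner space 164 x 204 mm, flat. Origin: centre of its underside; z up.
- tray_floor (a point): centre of the tray's inner floor (top of the liner), 6 mm above the counter; axes as the tray's
- tea_glass: bystander: clear tea glass, 63 mm wide, 88 mm tall; origin at the centre of its underside
- honey: bystander: honey jar with a yellow lid, 68 mm wide, 112 mm tall; origin at the centre of its underside
- stamp: bystander: rubber stamp with a black knob, 32 x 44 x 71 mm; origin at the centre of its underside
- white_jar: bystander: spice jar with a white cap, 47 mm wide, 98 mm tall; origin at the centre of its underside
Mind the look-alikes: they are no part of the job. What is shaped like the tin_1 but red is not meant. Leave any red look-alike of the tin_3 alone.

How it is judged:
At the end, for the whole second after the job is handed in: Full tins (over 2 N on the caddy) stand in caddy pockets, within 4 mm of the pocket floor, tilted under 8 deg; empty tins (under 2 N on the tray) stand within 4 mm of the tray floor, tilted under 5.7 deg, centres within 70 mm (x) and 90 mm (y) of the tray centre; all at rest (((x of tin_1 in the frame of caddy between -0.01 and 0.01 m and y of tin_1 in the frame of caddy between -0.1 and 0.1 m and z of tin_1 in the frame of caddy between 0.006 and 0.014 m and contact force between tin_1 and caddy above 2 N and angle between tin_1's own z axis and vertical below 0.14 rad) or (x of tin_1 in the frame of refill_tray between -0.07 and 0.07 m and y of tin_1 in the frame of refill_tray between -0.09 and 0.09 m and z of tin_1 in the frame of refill_tray between 0.002 and 0.01 m and contact force between tin_1 and refill_tray between 0.3 and 2 N and angle between tin_1's own z axis and vertical below 0.1 rad)) and linear speed of each of tin_1, tin_2, tin_3, tin_4 below 0.02 m/s and ((x of tin_2 in the frame of caddy between -0.01 and 0.01 m and y of tin_2 in the frame of caddy between -0.1 and 0.1 m and z of tin_2 in the frame of caddy between 0.006 and 0.014 m and contact force between tin_2 and caddy above 2 N and angle between tin_2's own z axis and vertical below 0.14 rad) or (x of tin_2 in the frame of refill_tray between -0.07 and 0.07 m and y of tin_2 in the frame of refill_tray between -0.09 and 0.09 m and z of tin_2 in the frame of refill_tray between 0.002 and 0.01 m and contact force between tin_2 and refill_tray between 0.3 and 2 N and angle between tin_2's own z axis and vertical below 0.1 rad)) and ((x of tin_3 in the frame of caddy between -0.01 and 0.01 m and y of tin_3 in the frame of caddy between -0.1 and 0.1 m and z of tin_3 in the frame of caddy between 0.006 and 0.014 m and contact force between tin_3 and caddy above 2 N and angle between tin_3's own z axis and vertical below 0.14 rad) or (x of tin_3 in the frame of refill_tray between -0.07 and 0.07 m and y of tin_3 in the frame of refill_tray between -0.09 and 0.09 m and z of tin_3 in the frame of refill_tray between 0.002 and 0.01 m and contact force between tin_3 and refill_tray between 0.3 and 2 N and angle between tin_3's own z axis and vertical below 0.1 rad)) and ((x of tin_4 in the frame of caddy between -0.01 and 0.01 m and y of tin_4 in the frame of caddy between -0.1 and 0.1 m and z of tin_4 in the frame of caddy between 0.006 and 0.014 m and contact force between tin_4 and caddy above 2 N and angle between tin_4's own z axis and vertical below 0.14 rad) or (x of tin_4 in the frame of refill_tray between -0.07 and 0.07 m and y of tin_4 in the frame of refill_tray between -0.09 and 0.09 m and z of tin_4 in the frame of refill_tray between 0.002 and 0.01 m and contact force between tin_4 and refill_tray between 0.3 and 2 N and angle between tin_4's own z axis and vertical below 0.1 rad))); the robot touches nothing.
It fails at once if a tin is tipped over by more than 35 degrees (angle between any of tin_1, tin_2, tin_3, tin_4's own z axis and vertical above 0.6 rad).
It fails at once if a tin is dropped or knocked away (faster than 0.6 m/s, a fall of 18 mm, with no finger on it) ((linear speed of tin_1 above 0.6 m/s and contact force between tin_1 and the fingers below 0.05 N) or (linear speed of tin_2 above 0.6 m/s and contact force between tin_2 and the fingers below 0.05 N) or (linear speed of tin_3 above 0.6 m/s and contact force between tin_3 and the fingers below 0.05 N) or (linear speed of tin_4 above 0.6 m/s and contact force between tin_4 and the fingers below 0.05 N)).
It fails at once if a tin is rammed or pressed down hard (more than 40 N between tin and caddy or tray) (contact force between any of tin_1, tin_2, tin_3, tin_4 and caddy above 40 N or contact force between any of tin_1, tin_2, tin_3, tin_4 and refill_tray above 40 N).
It fails at once if a bystander (tea glass, honey jar, stamp, white-capped jar) is moved by more than 25 mm (distance of any of tea_glass, honey, stamp, white_jar from where it was at the start of the episode above 0.025 m).
It also fails if it takes over 72 s, if anything falls off the work surface, if the arm or the gripper's body presses on something with over 40 N, if the wrist force passes 120 N, or if a joint passes its speed limit or range.

ROBOT

A 7-joint arm with a two-finger parallel gripper is mounted at the origin on a cart in front of the work surface, level with it; the furniture and walls round the work are solid. World frame = base frame: x ahead of the robot, y to its left, z up, the work surface at z = 0. Lengths are in m, angles in rad, forces in N, time in s.
With the tool pointing down it reaches from about 0.35 to 0.9 m from the base axis. Payload 19.9 kg.
Tool frame: the origin (TCP) lies at the very end of the fingers, on their centre line; the grasp point (between the pads) lies 19 mm behind it; z points along the fingers, y is the line along which they close (so a half turn about z gives the same grasp; the last joint's range is limited). The gripper opens to 94 mm and grips with 3 to 60 N. Pads are 16 mm wide; open, the fingers measure 119 mm over their backs; the gripper's body (75 mm by 177 mm) begins 78 mm behind the grasp point.
Start: joints at [-1.351, 0.417, -0.01, 1.614, 0.005, 1.111, -0.053], TCP at [0.162, 0.604, 0.205] pointing down, gripper open.
Joint ranges: [-2.81, 2.81], [-0.39, 2.02], [-1.27, 1.25], [0.06, 2.57], [-1.19, 4.33], [0.19, 2], [-2.82, 2.82]. Speed limits (rad/s): [1.89, 1.89, 2.39, 2.39, 3.01, 3.01, 3.01].

INTERFACE

Orientations are given as a 3x3 rotation matrix whose columns are the frame's x, y, z axes.
In Python, from rig import ctrl, vision gives the robot as it stands.
- The arm moves only by the tool send_rows, never from a script. Its argument "series" is a list of rows, each an object of numbers: "dx", "dy", "dz": the shift along the tool's x, y, z in cm; "ax", "ay", "az": the turn, a rotation vector about the tool's x, y, z in rad; "grip": the opening in per cent of the stroke, from 0 (shut) to 100 (fully open). In form: [{"dx": .., "dy": .., "dz": .., "ax": .., "ay": .., "az": .., "grip": ..}, ...]. A call has 1 to 12 rows; each row is the pose to reach, as a shift and turn from the pose commanded when the call began, along the tool's axes at that moment; what a row does not reach only later rows make up. A row lasts 1/8 s, in which the tool goes at most 62.5 mm and 10.7 degrees, less where a joint would pass 70% of its speed; a pose out of reach is approached as far as the arm can. A call with a gripper value outside its range is refused whole. The fingers move at their own pace and stop on an object; the grip force is fixed at half the most. Time passes only in rows, so rows that repeat a pose let the fingers close. It gives the time, the measured TCP pose, the force, the opening and the grip force at its end, in the units of the state.
- ctrl.observe(): the state, without advancing time (a new reading comes with each control period).
- vision.camera(name): name is "side" or "top"; returns a dict with "frame" (384x512x3 uint8, red, green, blue), "depth" (384x512 float32, m along the optical axis (not along the pixel's ray), 0 where there is no reading), "fx", "fy", "cx", "cy" (pixels), "eye" and "rotation" of the camera in the world. Camera axes: x right, y up, looking along -z (the intrinsics and any distortion apply to the point x, -y, -z); pixel columns grow to the right and rows downward; lengths in m; the calibration is good to about 2 mm. A picture is of the moment at which its call begins.
- ctrl.finish_job(): hands the job in; it is judged then, once.
The state is a dict: "time_s": time; "joint_positions": joint angles; "joint_vel": joint speeds; "joint_torque": joint torques, N m; "ee_pos": TCP position; "tool_rot": TCP orientation; "contact_force": force on the tool from outside, world axes, zero at the start; "moment": the same for the moment, N m; "width": finger opening in m; "grasp_force": force on a finger pad.
Only numpy, scipy, OpenCV 4.12 (cv2) and the standard library are available. Lean on these libraries where they do the work, as an engineer would, in place of code of your own. Each camera call takes 0.05 s, during which the arm holds its last target. There are 200 camera calls.

## Working session

There is one attempt and no reset: what is moved stays moved. The work goes in short steps, Python scripts to look and compute and a tool call to move; the robot and the scene stay as the last step left them, time stands still between calls to the robot, and variables do not carry over. Pictures are saved under pics/ and viewed, at most 10 in all, crops included, and the job is handed in when it is done.

Besides the shell and the picture viewer there is one more tool, called after "Request:" as name(argument=value, ...), one argument or row to a line, values as JSON. send_rows: Moves the arm, as the interface text tells. Its arguments: {"type":"object","properties":{"series":{"type":"array"}},"required":["series"]}

```bash
mkdir -p pics; cat > h.py <<'E'
import numpy as np, cv2
from rig import ctrl, vision
def cloud(c):
    d=c["depth"]; v,u=np.mgrid[:d.shape[0],:d.shape[1]]
    p=np.stack([(u-c["cx"])/c["fx"]*d,-(v-c["cy"])/c["fy"]*d,-d],-1)
    return p@np.array(c["rotation"]).T+np.array(c["eye"])
E
python3 - <<'E'
from h import *
s=ctrl.observe(); print({k:np.round(v,3).tolist() for k,v in s.items()})
a=[]
for n in("top","side"):
    c=vision.camera(n); np.savez(f"{n}.npz",**c); a.append(c["frame"]); print(n,c["eye"],np.round(c["rotation"],3).tolist(),[k for k in c], c["fx"])
    cv2.imwrite(f"pics/{n}0.png",c["frame"][:,:,::-1])
E
```

```text
{'time_s': 0.0, 'joint_positions': [-1.35, 0.418, -0.01, 1.614, 0.005, 1.111, -0.053], 'joint_vel': [-0.0, -0.0, -0.001, -0.001, 0.0, -0.001, 0.001], 'joint_torque': [-0.0, -85.125, 0.639, -42.6, -0.049, 0.019, 0.0], 'ee_pos': [0.162, 0.603, 0.205], 'tool_rot': [[-0.966, 0.259, -0.0], [0.259, 0.966, -0.001], [-0.0, -0.001, -1.0]], 'contact_force': [0.026, 0.111, -0.307], 'moment': [0.041, -0.034, 0.016], 'grasp_force': 0.0, 'width': 0.094}
top [0.18288521 0.02145945 1.54762856] [[0.004, 0.981, -0.194], [-1.0, 0.0, -0.017], [-0.016, 0.194, 0.981]] ['frame', 'depth', 'fx', 'fy', 'cx', 'cy', 'eye', 'rotation'] 471.7905171943788
side [ 0.13935672 -1.23060129  0.64854693] [[0.963, 0.109, -0.247], [-0.27, 0.411, -0.871], [0.007, 0.905, 0.425]] ['frame', 'depth', 'fx', 'fy', 'cx', 'cy', 'eye', 'rotation'] 469.8710406216868
```

View pics/top0.png

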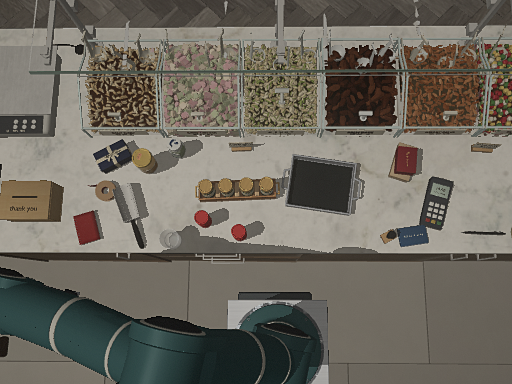

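View pics/side0.png

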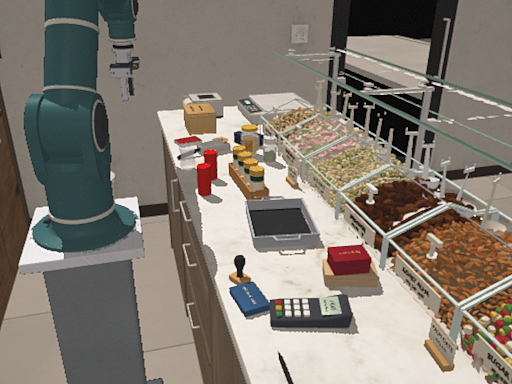

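Top view: the four tin lids are at about (207,187), (226,187), (246,187) and (267,186). The tray is at (321,184) and the red look-alikes at (203,218) and (239,231). Glass guards stand behind the caddy.

```bash
python3 - <<'E'
from h import *
c=dict(np.load("top.npz")); P=cloud(c); z=P[...,2]
print(np.round([P[150,300],P[200,170]],3).tolist())
hsv=cv2.cvtColor(c["frame"],cv2.COLOR_RGB2HSV)
reg=np.zeros(z.shape,bool); reg[170:205,193:285]=1
m=(reg&(z>.098)&(z<.118)).astype(np.uint8)
n,l,st,ce=cv2.connectedComponentsWithStats(m)
for i in range(1,n):
    if st[i,4]>20:
        p=P[l==i]; (cc,r)=cv2.minEnclosingCircle(p[:,:2].astype(np.float32)); print("tin",st[i],p.mean(0).round(4),np.round(cc,4),round(r,4))
# caddy top
m=reg&(z>.036)&(z<.054); p=P[m][:,:2].astype(np.float32); print("caddy",cv2.minAreaRect(p))
reg[:]=0; reg[148:220,280:362]=1
m=(reg&(z>.027)&(z<.045)).astype(np.uint8); p=P[m>0][:,:2].astype(np.float32); print("tray rim",cv2.minAreaRect(p))
m=(reg&(z<.012)&(c["frame"].max(-1)<70)); p=P[m][:,:2].astype(np.float32); print("tray floor",cv2.minAreaRect(p),z[m].mean())
# other things above counter near
reg[:]=0; reg[135:250,80:440]=1
m=(reg&(z>.05)&(z<.3)).astype(np.uint8)
n,l,st,ce=cv2.connectedComponentsWithStats(m)
for i in range(1,n):
    if st[i,4]>15: p=P[l==i]; print(st[i].tolist(),p.min(0).round(3),p.max(0).round(3))
# high structures front edge
m=(z>.2)&(np.arange(512)[None]>150)&(np.arange(384)[:,None]<240); p=P[m]; print("high",p.min(0).round(3),np.percentile(p[:,0],[1,5]))
E
```

```text
[[0.645, -0.083, 0.005], [0.474, 0.354, -0.0]]
tin [239 177  15  15 166] [0.504  0.0953 0.1067] [0.5047 0.096 ] 0.0236
tin [259 177  15  14 167] [0.506  0.0317 0.1068] [0.5065 0.0317] 0.0229
tin [198 179  15  15 172] [0.4984 0.2231 0.1058] [0.4993 0.2236] 0.0236
tin [218 178  15  16 172] [0.5009 0.1599 0.1064] [0.5014 0.1601] 0.024
caddy ((0.5028731822967529, 0.11689478158950806), (0.07476790249347687, 0.29746341705322266), 6.339569091796875)
tray rim ((0.5220766663551331, -0.1476091742515564), (0.25689804553985596, 0.1778627634048462), 81.27228546142578)
tray floor ((0.5224890112876892, -0.15272876620292664), (0.2161256968975067, 0.15888147056102753), 80.35472106933594) 0.005637645343420503
[167, 137, 18, 19, 241] [0.615 0.304 0.05 ] [0.662 0.352 0.106]
[229, 142, 24, 3, 44] [0.65  0.078 0.051] [0.657 0.154 0.069]
[395, 146, 23, 29, 542] [ 0.549 -0.454  0.05 ] [ 0.64  -0.386  0.083]
[132, 148, 24, 24, 433] [0.557 0.394 0.05 ] [0.622 0.457 0.12 ]
[109, 150, 9, 7, 18] [0.612 0.523 0.051] [0.632 0.552 0.061]
[238, 177, 17, 18, 208] [0.481 0.071 0.05 ] [0.528 0.123 0.117]
[259, 177, 16, 17, 209] [0.484 0.006 0.05 ] [0.533 0.054 0.114]
[198, 179, 17, 18, 218] [0.476 0.201 0.051] [0.521 0.246 0.115]
[218, 178, 16, 18, 213] [0.477 0.138 0.05 ] [0.525 0.182 0.114]
[194, 210, 16, 16, 199] [0.378 0.211 0.054] [0.424 0.256 0.105]
[231, 224, 15, 16, 192] [0.336 0.096 0.051] [0.381 0.14  0.105]
[159, 228, 20, 21, 192] [0.306 0.304 0.051] [0.368 0.366 0.094]
[387, 231, 9, 8, 59] [ 0.34  -0.375  0.051] [ 0.364 -0.35   0.076]
high [ 0.183 -0.699  0.2  ] [0.18288521 0.18288521]
```

```bash
cat >> h.py <<'E'
from scipy.spatial.transform import Rotation as Ro
PK={1:(.4992,.2236),2:(.5016,.1597),3:(.5040,.0957),4:(.5064,.0318)}
def rot(yaw): # tool y at this yaw, z down
    y=np.array([np.cos(yaw),np.sin(yaw),0]); z=np.array([0,0,-1.]); return np.stack([np.cross(y,z),y,z],1)
def go(x,y,z,yaw=.0375,s=None):
    s=s or ctrl.observe(); R=np.array(s["tool_rot"])
    d=R.T@(np.array([x,y,z])-s["ee_pos"])*100
    w=Ro.from_matrix(R.T@rot(yaw)).as_rotvec()
    print((x,y,z),"d cm",d.round(2),"a",w.round(4))
def st():
    s=ctrl.observe(); print({k:np.round(s[k],4).tolist() for k in("time_s","ee_pos","contact_force","width","grasp_force")})
E
python3 -c "
from h import *
go(*PK[1],.15)
"
```

```text
(0.4992, 0.2236, 0.15) d cm [-42.43 -27.94   5.52] a [-9.0000e-04  7.0000e-04  1.2715e+00]
```

Request:
send_rows(
  series=[
    {"dx":-21,"dy":-14,"dz":0,"az":0.6,"grip":100},
    {"dx":-21,"dy":-14,"dz":0,"az":0.6,"grip":100},
    {"dx":-42.4,"dy":-27.9,"dz":3,"ax":-0.001,"ay":0.001,"az":1.27,"grip":100},
    {"dx":-42.4,"dy":-27.9,"dz":3,"ax":-0.001,"ay":0.001,"az":1.27,"grip":100},
    {"dx":-42.4,"dy":-27.9,"dz":3,"ax":-0.001,"ay":0.001,"az":1.27,"grip":100},
    {"dx":-42.4,"dy":-27.9,"dz":3,"ax":-0.001,"ay":0.001,"az":1.27,"grip":100},
    {"dx":-42.4,"dy":-27.9,"dz":3,"ax":-0.001,"ay":0.001,"az":1.27,"grip":100},
    {"dx":-42.4,"dy":-27.9,"dz":3,"ax":-0.001,"ay":0.001,"az":1.27,"grip":100},
    {"dx":-42.4,"dy":-27.9,"dz":3,"ax":-0.001,"ay":0.001,"az":1.27,"grip":100},
    {"dx":-42.4,"dy":-27.9,"dz":5.5,"ax":-0.001,"ay":0.001,"az":1.27,"grip":100},
    {"dx":-42.4,"dy":-27.9,"dz":5.5,"ax":-0.001,"ay":0.001,"az":1.27,"grip":100},
    {"dx":-42.4,"dy":-27.9,"dz":5.5,"ax":-0.001,"ay":0.001,"az":1.27,"grip":100},
  ],
)

```text
invalid input
```

```bash
python3 -c "
from h import *
st(); go(*PK[1],.054)
"
```

```text
{'time_s': 0.1, 'ee_pos': [0.1617, 0.6034, 0.2049], 'contact_force': [0.4802, -0.1923, -0.6721], 'width': 0.094, 'grasp_force': 0.0}
(0.4992, 0.2236, 0.054) d cm [-42.43 -27.93  15.12] a [-9.0000e-04  7.0000e-04  1.2715e+00]
```

Request:
send_rows(
  series=[
    {"dx":-21,"dy":-14,"dz":0,"ax":0,"ay":0,"az":0.6,"grip":100},
    {"dx":-42.4,"dy":-27.9,"dz":3,"ax":0,"ay":0,"az":1.27,"grip":100},
    {"dx":-42.4,"dy":-27.9,"dz":3,"ax":0,"ay":0,"az":1.27,"grip":100},
    {"dx":-42.4,"dy":-27.9,"dz":3,"ax":0,"ay":0,"az":1.27,"grip":100},
    {"dx":-42.4,"dy":-27.9,"dz":3,"ax":0,"ay":0,"az":1.27,"grip":100},
    {"dx":-42.4,"dy":-27.9,"dz":3,"ax":0,"ay":0,"az":1.27,"grip":100},
    {"dx":-42.4,"dy":-27.9,"dz":3,"ax":0,"ay":0,"az":1.27,"grip":100},
    {"dx":-42.4,"dy":-27.9,"dz":3,"ax":0,"ay":0,"az":1.27,"grip":100},
    {"dx":-42.4,"dy":-27.9,"dz":3,"ax":0,"ay":0,"az":1.27,"grip":100},
    {"dx":-42.4,"dy":-27.9,"dz":5.5,"ax":0,"ay":0,"az":1.27,"grip":100},
    {"dx":-42.4,"dy":-27.9,"dz":5.5,"ax":0,"ay":0,"az":1.27,"grip":100},
    {"dx":-42.4,"dy":-27.9,"dz":5.5,"ax":0,"ay":0,"az":1.27,"grip":100},
  ],
)

```text
time_s: 1.6
ee_pos: [0.499, 0.225, 0.151]
tool_rot: [[-0.04, 0.999, 0.0], [0.999, 0.04, 0.0], [0.0, 0.0, -1.0]]
contact_force: [-0.2, -0.4, -0.7]
width: 0.0942
grasp_force: 0.0
```

```bash
python3 -c "
from h import *
st(); go(*PK[1],.054)
"
```

```text
{'time_s': 1.6, 'ee_pos': [0.499, 0.225, 0.151], 'contact_force': [-0.1574, -0.4454, -0.695], 'width': 0.0942, 'grasp_force': 0.0}
(0.4992, 0.2236, 0.054) d cm [-0.14  0.01  9.7 ] a [ 0.0001 -0.      0.0023]
```

Request:
send_rows(
  series=[
    {"dx":-0.1,"dy":0,"dz":4,"ax":0,"ay":0,"az":0,"grip":100},
    {"dx":-0.1,"dy":0,"dz":8,"ax":0,"ay":0,"az":0,"grip":100},
    {"dx":-0.1,"dy":0,"dz":9.7,"ax":0,"ay":0,"az":0,"grip":70},
    {"dx":-0.1,"dy":0,"dz":9.7,"ax":0,"ay":0,"az":0,"grip":50},
    {"dx":-0.1,"dy":0,"dz":9.7,"ax":0,"ay":0,"az":0,"grip":50},
    {"dx":-0.1,"dy":0,"dz":9.7,"ax":0,"ay":0,"az":0,"grip":50},
    {"dx":-0.1,"dy":0,"dz":9.7,"ax":0,"ay":0,"az":0,"grip":50},
  ],
)

```text
time_s: 2.48
ee_pos: [0.4994, 0.2237, 0.0542]
tool_rot: [[-0.039, 0.999, 0.001], [0.999, 0.039, 0.001], [0.001, 0.001, -1.0]]
contact_force: [0.3, 0.1, -0.4]
width: 0.0486
grasp_force: 0.0
```

```bash
python3 - <<'E'
from h import *
st(); c=vision.camera("side"); P=cloud(c)
f=c["frame"][110:210,180:330]; cv2.imwrite("pics/s1.png",cv2.resize(f[:,:,::-1],None,fx=5,fy=5,interpolation=cv2.INTER_CUBIC))
E
```

```text
{'time_s': 2.475, 'ee_pos': [0.4994, 0.2237, 0.0542], 'contact_force': [0.2972, 0.1272, -0.3727], 'width': 0.0486, 'grasp_force': 0.0}
```

View pics/s1.png

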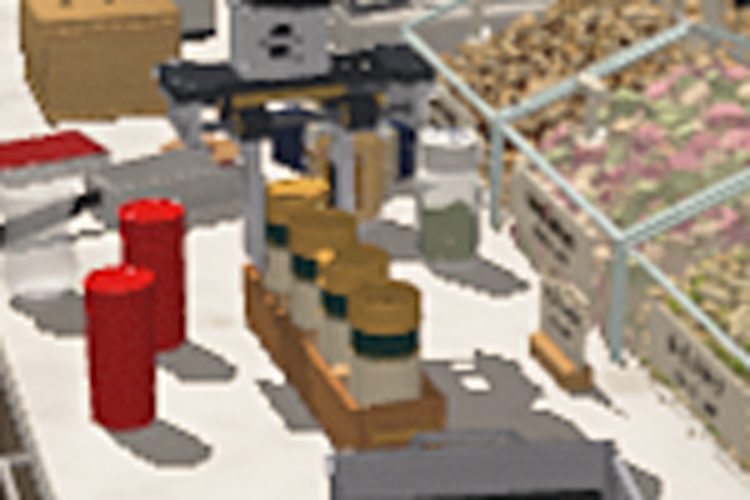

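The crop shows the gripper straddling the far tin, at about (300,230) in the crop, and no contact force. I'll close and lift.

Request:
send_rows(
  series=[
    {"dx":0,"dy":0,"dz":0,"ax":0,"ay":0,"az":0,"grip":40},
    {"dx":0,"dy":0,"dz":0,"ax":0,"ay":0,"az":0,"grip":40},
    {"dx":0,"dy":0,"dz":0,"ax":0,"ay":0,"az":0,"grip":40},
  ],
)

```text
time_s: 2.9
ee_pos: [0.4995, 0.2236, 0.0538]
tool_rot: [[-0.039, 0.999, 0.001], [0.999, 0.039, 0.0], [0.0, 0.001, -1.0]]
contact_force: [0.4, -0.4, 6.2]
width: 0.0457
grasp_force: 30.0
```

Request:
send_rows(
  series=[
    {"dx":0,"dy":0,"dz":-0.3,"ax":0,"ay":0,"az":0,"grip":40},
    {"dx":0,"dy":0,"dz":-0.8,"ax":0,"ay":0,"az":0,"grip":40},
    {"dx":0,"dy":0,"dz":-1.2,"ax":0,"ay":0,"az":0,"grip":40},
    {"dx":0,"dy":0,"dz":-1.2,"ax":0,"ay":0,"az":0,"grip":40},
    {"dx":0,"dy":0,"dz":-1.2,"ax":0,"ay":0,"az":0,"grip":40},
    {"dx":0,"dy":0,"dz":-1.2,"ax":0,"ay":0,"az":0,"grip":40},
  ],
)

```text
time_s: 3.65
ee_pos: [0.499, 0.2234, 0.0653]
tool_rot: [[-0.039, 0.999, -0.0], [0.999, 0.039, -0.0], [-0.0, -0.0, -1.0]]
contact_force: [0.1, 0.3, -3.2]
width: 0.0456
grasp_force: 30.0
```

```bash
python3 -c "
from h import *
st();st()
"
```

```text
{'time_s': 3.65, 'ee_pos': [0.499, 0.2234, 0.0653], 'contact_force': [0.0659, 0.2867, -3.1643], 'width': 0.0456, 'grasp_force': 29.9982}
{'time_s': 3.65, 'ee_pos': [0.499, 0.2234, 0.0653], 'contact_force': [0.0659, 0.2867, -3.1643], 'width': 0.0456, 'grasp_force': 29.9982}
```

Tin 1 pulls about 2.8 N, so it's full. I'll put it back and go to tin 2, gripping a little lower because the width suggests the pads are on the lid edge.

Request:
send_rows(
  series=[
    {"dx":0,"dy":0,"dz":0.5,"ax":0,"ay":0,"az":0,"grip":40},
    {"dx":0,"dy":0,"dz":0.9,"ax":0,"ay":0,"az":0,"grip":40},
    {"dx":0,"dy":0,"dz":1.1,"ax":0,"ay":0,"az":0,"grip":40},
    {"dx":0,"dy":0,"dz":1.15,"ax":0,"ay":0,"az":0,"grip":40},
    {"dx":0,"dy":0,"dz":1.15,"ax":0,"ay":0,"az":0,"grip":40},
  ],
)

```text
time_s: 4.28
ee_pos: [0.4992, 0.2234, 0.054]
tool_rot: [[-0.039, 0.999, 0.0], [0.999, 0.039, -0.0], [-0.0, 0.0, -1.0]]
contact_force: [0.1, -0.3, -3.0]
width: 0.0453
grasp_force: 30.0
```

Request:
send_rows(
  series=[
    {"dx":0,"dy":0,"dz":0,"ax":0,"ay":0,"az":0,"grip":55},
    {"dx":0,"dy":0,"dz":0,"ax":0,"ay":0,"az":0,"grip":100},
    {"dx":0,"dy":0,"dz":0,"ax":0,"ay":0,"az":0,"grip":100},
    {"dx":0,"dy":0,"dz":-4,"ax":0,"ay":0,"az":0,"grip":100},
    {"dx":0,"dy":0,"dz":-8.5,"ax":0,"ay":0,"az":0,"grip":100},
    {"dx":-3,"dy":0,"dz":-8.5,"ax":0,"ay":0,"az":0,"grip":100},
    {"dx":-6.4,"dy":0,"dz":-8.5,"ax":0,"ay":0,"az":0,"grip":100},
    {"dx":-6.4,"dy":0,"dz":-8.5,"ax":0,"ay":0,"az":0,"grip":100},
  ],
)

```text
time_s: 5.28
ee_pos: [0.5019, 0.1572, 0.1393]
tool_rot: [[-0.036, 0.999, 0.0], [0.999, 0.036, -0.0], [-0.0, 0.0, -1.0]]
contact_force: [-1.1, 0.9, -0.0]
width: 0.0938
grasp_force: 0.0
```

```bash
python3 - <<'E'
from h import *
st(); go(*PK[2],.0495)
E
```

```text
{'time_s': 5.275, 'ee_pos': [0.5019, 0.1572, 0.1393], 'contact_force': [-1.0546, 0.8626, -0.0463], 'width': 0.0938, 'grasp_force': 0.0}
(0.5016, 0.1597, 0.0495) d cm [ 0.26 -0.03  8.98] a [ 0.0004  0.0003 -0.0019]
```

Request:
send_rows(
  series=[
    {"dx":0,"dy":0,"dz":0,"ax":0,"ay":0,"az":0,"grip":100},
    {"dx":0,"dy":0,"dz":4,"ax":0,"ay":0,"az":0,"grip":100},
    {"dx":0,"dy":0,"dz":7.5,"ax":0,"ay":0,"az":0,"grip":80},
    {"dx":0,"dy":0,"dz":9,"ax":0,"ay":0,"az":0,"grip":60},
    {"dx":0,"dy":0,"dz":9,"ax":0,"ay":0,"az":0,"grip":52},
    {"dx":0,"dy":0,"dz":9,"ax":0,"ay":0,"az":0,"grip":52},
  ],
)

```text
time_s: 6.02
ee_pos: [0.5023, 0.1599, 0.0501]
tool_rot: [[-0.039, 0.999, 0.001], [0.999, 0.039, 0.001], [0.001, 0.001, -1.0]]
contact_force: [0.1, -0.1, -0.3]
width: 0.0574
grasp_force: 0.0
```

```bash
python3 - <<'E'
from h import *
st(); c=vision.camera("top"); P=cloud(c); z=P[...,2]
# tin1 check
m=np.zeros(z.shape,bool); m[175:200,195:217]=1
p=P[m&(z>.098)&(z<.12)]; print(len(p),p.mean(0).round(4))
E
```

```text
{'time_s': 6.025, 'ee_pos': [0.5023, 0.1599, 0.0501], 'contact_force': [0.1447, -0.1318, -0.3279], 'width': 0.0574, 'grasp_force': 0.0}
0 [nan nan nan]<stdin>:5: RuntimeWarning: Mean of empty slice.
  ret = um.true_divide(
```

Tin 1 is hidden by the gripper, so I'll check it later. Closing on tin 2 and lifting.

Request:
send_rows(
  series=[
    {"dx":0,"dy":0,"dz":0,"ax":0,"ay":0,"az":0,"grip":50},
    {"dx":0,"dy":0,"dz":0,"ax":0,"ay":0,"az":0,"grip":40},
    {"dx":0,"dy":0,"dz":0,"ax":0,"ay":0,"az":0,"grip":40},
    {"dx":0,"dy":0,"dz":0,"ax":0,"ay":0,"az":0,"grip":40},
  ],
)

```text
time_s: 6.58
ee_pos: [0.5022, 0.1597, 0.0497]
tool_rot: [[-0.039, 0.999, 0.001], [0.999, 0.039, 0.001], [0.001, 0.001, -1.0]]
contact_force: [0.5, -0.1, 7.1]
width: 0.0451
grasp_force: 30.0
```

Request:
send_rows(
  series=[
    {"dx":0,"dy":0,"dz":-0.3,"ax":0,"ay":0,"az":0,"grip":40},
    {"dx":0,"dy":0,"dz":-0.8,"ax":0,"ay":0,"az":0,"grip":40},
    {"dx":0,"dy":0,"dz":-1.2,"ax":0,"ay":0,"az":0,"grip":40},
    {"dx":0,"dy":0,"dz":-1.2,"ax":0,"ay":0,"az":0,"grip":40},
    {"dx":0,"dy":0,"dz":-1.2,"ax":0,"ay":0,"az":0,"grip":40},
    {"dx":0,"dy":0,"dz":-1.2,"ax":0,"ay":0,"az":0,"grip":40},
  ],
)

```text
time_s: 7.32
ee_pos: [0.5016, 0.1594, 0.0608]
tool_rot: [[-0.039, 0.999, -0.0], [0.999, 0.039, -0.0], [-0.0, -0.0, -1.0]]
contact_force: [0.2, -0.0, -2.6]
width: 0.0454
grasp_force: 30.0
```

Request:
send_rows(
  series=[
    {"dx":0,"dy":0,"dz":-1,"ax":0,"ay":0,"az":0,"grip":40},
    {"dx":0,"dy":0,"dz":-2,"ax":0,"ay":0,"az":0,"grip":40},
    {"dx":0,"dy":0,"dz":-3,"ax":0,"ay":0,"az":0,"grip":40},
    {"dx":0,"dy":0,"dz":-3,"ax":0,"ay":0,"az":0,"grip":40},
    {"dx":0,"dy":0,"dz":-3,"ax":0,"ay":0,"az":0,"grip":40},
    {"dx":0,"dy":0,"dz":-3,"ax":0,"ay":0,"az":0,"grip":40},
  ],
)

```text
time_s: 8.07
ee_pos: [0.5014, 0.1594, 0.0907]
tool_rot: [[-0.039, 0.999, -0.0], [0.999, 0.039, -0.0], [-0.0, -0.001, -1.0]]
contact_force: [0.3, 0.4, -2.8]
width: 0.0454
grasp_force: 30.0
```

```bash
python3 - <<'E'
from h import *
st(); c=vision.camera("side"); st()
f=c["frame"][110:210,180:330]; cv2.imwrite("pics/s2.png",cv2.resize(f[:,:,::-1],None,fx=5,fy=5,interpolation=cv2.INTER_CUBIC))
for i in range(4): vision.camera("top"); print(ctrl.observe()["contact_force"][2])
E
```

```text
{'time_s': 8.075, 'ee_pos': [0.5014, 0.1594, 0.0907], 'contact_force': [0.2863, 0.433, -2.7934], 'width': 0.0454, 'grasp_force': 29.9975}
{'time_s': 8.125, 'ee_pos': [0.5015, 0.1594, 0.0907], 'contact_force': [0.3526, -0.4404, -2.9296], 'width': 0.0454, 'grasp_force': 29.9972}
-3.6827915633176183
-3.357610025472198
-1.9739645717887009
-1.9918042875002777
```

View pics/s2.png

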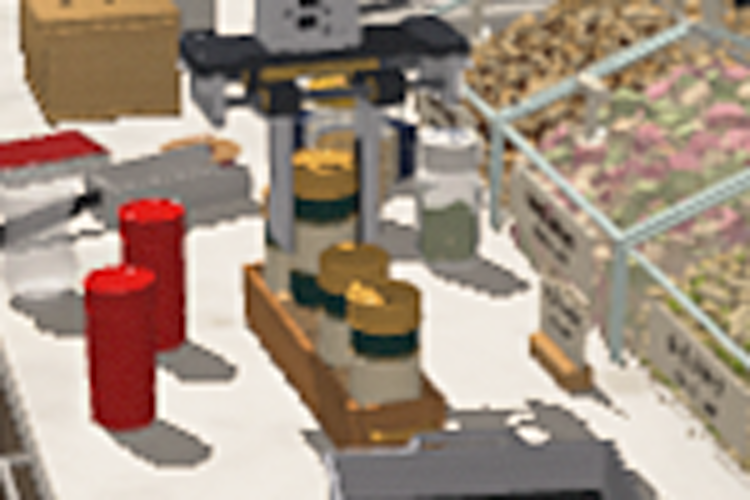

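Tin 2 is held upright clear of its pocket (crop (325,220)). The force is noisy, so I'll average more samples.

```bash
cat >> h.py <<'E'
def weigh(n=12):
    a=[]
    for i in range(n): vision.camera("top"); a.append(ctrl.observe()["contact_force"][2])
    print("fz mean",np.mean(a).round(2),"std",np.std(a).round(2))
E
python3 -c "
from h import *
weigh(16);st()"
```

```text
fz mean -2.94 std 0.33
{'time_s': 9.125, 'ee_pos': [0.5016, 0.1595, 0.0909], 'contact_force': [0.084, 0.6836, -3.0945], 'width': 0.0456, 'grasp_force': 29.9973}
```

Request:
send_rows(
  series=[
    {"dx":0,"dy":0,"dz":1.5,"ax":0,"ay":0,"az":0,"grip":40},
    {"dx":0,"dy":0,"dz":3,"ax":0,"ay":0,"az":0,"grip":40},
    {"dx":0,"dy":0,"dz":3.7,"ax":0,"ay":0,"az":0,"grip":40},
    {"dx":0,"dy":0,"dz":4.0,"ax":0,"ay":0,"az":0,"grip":40},
    {"dx":0,"dy":0,"dz":4.15,"ax":0,"ay":0,"az":0,"grip":40},
    {"dx":0,"dy":0,"dz":4.15,"ax":0,"ay":0,"az":0,"grip":40},
  ],
)

```text
time_s: 9.88
ee_pos: [0.5018, 0.1595, 0.0497]
tool_rot: [[-0.039, 0.999, 0.0], [0.999, 0.039, 0.0], [0.0, 0.0, -1.0]]
contact_force: [0.3, -1.1, -2.5]
width: 0.0454
grasp_force: 30.0
```

Request:
send_rows(
  series=[
    {"dx":0,"dy":0,"dz":0,"ax":0,"ay":0,"az":0,"grip":55},
    {"dx":0,"dy":0,"dz":0,"ax":0,"ay":0,"az":0,"grip":100},
    {"dx":0,"dy":0,"dz":0,"ax":0,"ay":0,"az":0,"grip":100},
    {"dx":0,"dy":0,"dz":-4,"ax":0,"ay":0,"az":0,"grip":100},
    {"dx":0,"dy":0,"dz":-9,"ax":0,"ay":0,"az":0,"grip":100},
    {"dx":-3,"dy":0,"dz":-9,"ax":0,"ay":0,"az":0,"grip":100},
    {"dx":-6.4,"dy":0,"dz":-9,"ax":0,"ay":0,"az":0,"grip":100},
    {"dx":-6.4,"dy":0,"dz":-9,"ax":0,"ay":0,"az":0,"grip":100},
    {"dx":-6.4,"dy":0,"dz":-9,"ax":0,"ay":0,"az":0,"grip":100},
  ],
)

```text
time_s: 11.0
ee_pos: [0.5041, 0.0961, 0.1395]
tool_rot: [[-0.039, 0.999, 0.0], [0.999, 0.039, 0.0], [0.0, 0.0, -1.0]]
contact_force: [-0.1, 0.3, 1.0]
width: 0.0943
grasp_force: 0.0
```

```bash
python3 - <<'E'
from h import *
weigh(6); st(); go(*PK[3],.0495)
E
```

```text
fz mean -0.35 std 0.21
{'time_s': 11.3, 'ee_pos': [0.5041, 0.096, 0.1394], 'contact_force': [-0.3604, 0.3002, -0.6952], 'width': 0.0937, 'grasp_force': 0.0}
(0.504, 0.0957, 0.0495) d cm [-0.03 -0.01  8.99] a [-0.0001  0.0001  0.0022]
```

Request:
send_rows(
  series=[
    {"dx":0,"dy":0,"dz":4,"ax":0,"ay":0,"az":0,"grip":100},
    {"dx":0,"dy":0,"dz":7.5,"ax":0,"ay":0,"az":0,"grip":80},
    {"dx":0,"dy":0,"dz":9,"ax":0,"ay":0,"az":0,"grip":60},
    {"dx":0,"dy":0,"dz":9,"ax":0,"ay":0,"az":0,"grip":52},
    {"dx":0,"dy":0,"dz":9,"ax":0,"ay":0,"az":0,"grip":50},
    {"dx":0,"dy":0,"dz":9,"ax":0,"ay":0,"az":0,"grip":40},
    {"dx":0,"dy":0,"dz":9,"ax":0,"ay":0,"az":0,"grip":40},
    {"dx":0,"dy":0,"dz":9,"ax":0,"ay":0,"az":0,"grip":40},
    {"dx":0,"dy":0,"dz":9,"ax":0,"ay":0,"az":0,"grip":40},
  ],
)

```text
time_s: 12.42
ee_pos: [0.5048, 0.0958, 0.0503]
tool_rot: [[-0.039, 0.999, 0.001], [0.999, 0.039, 0.001], [0.001, 0.001, -1.0]]
contact_force: [-0.5, 0.3, 8.3]
width: 0.0455
grasp_force: 30.0
```

Request:
send_rows(
  series=[
    {"dx":0,"dy":0,"dz":-0.3,"ax":0,"ay":0,"az":0,"grip":40},
    {"dx":0,"dy":0,"dz":-0.8,"ax":0,"ay":0,"az":0,"grip":40},
    {"dx":0,"dy":0,"dz":-2,"ax":0,"ay":0,"az":0,"grip":40},
    {"dx":0,"dy":0,"dz":-3.2,"ax":0,"ay":0,"az":0,"grip":40},
    {"dx":0,"dy":0,"dz":-4.2,"ax":0,"ay":0,"az":0,"grip":40},
    {"dx":0,"dy":0,"dz":-4.2,"ax":0,"ay":0,"az":0,"grip":40},
    {"dx":0,"dy":0,"dz":-4.2,"ax":0,"ay":0,"az":0,"grip":40},
  ],
)

```text
time_s: 13.3
ee_pos: [0.504, 0.0956, 0.0913]
tool_rot: [[-0.039, 0.999, -0.0], [0.999, 0.039, -0.0], [-0.0, -0.0, -1.0]]
contact_force: [0.4, 0.1, -1.4]
width: 0.0454
grasp_force: 30.0
```

```bash
python3 - <<'E'
from h import *
weigh(12); st()
E
```

```text
fz mean -0.92 std 0.52
{'time_s': 13.9, 'ee_pos': [0.5041, 0.0955, 0.0915], 'contact_force': [0.0525, 0.4134, -1.2457], 'width': 0.0454, 'grasp_force': 29.9998}
```

Tin 3 is about 0.7 N, so empty. I'll lift it over tin 4 and take it to the tray.

Request:
send_rows(
  series=[
    {"dx":0,"dy":0,"dz":-4,"ax":0,"ay":0,"az":0,"grip":40},
    {"dx":0,"dy":0,"dz":-8.5,"ax":0,"ay":0,"az":0,"grip":40},
    {"dx":-2,"dy":0.2,"dz":-9,"ax":0,"ay":0,"az":0,"grip":40},
    {"dx":-6,"dy":0.5,"dz":-9,"ax":0,"ay":0,"az":0,"grip":40},
    {"dx":-11,"dy":0.9,"dz":-9,"ax":0,"ay":0,"az":0,"grip":40},
    {"dx":-16,"dy":1.3,"dz":-9,"ax":0,"ay":0,"az":0,"grip":40},
    {"dx":-20.5,"dy":1.6,"dz":-5,"ax":0,"ay":0,"az":0,"grip":40},
    {"dx":-20.5,"dy":1.6,"dz":-1,"ax":0,"ay":0,"az":0,"grip":40},
    {"dx":-20.5,"dy":1.6,"dz":2,"ax":0,"ay":0,"az":0,"grip":40},
    {"dx":-20.5,"dy":1.6,"dz":3.5,"ax":0,"ay":0,"az":0,"grip":40},
    {"dx":-20.5,"dy":1.6,"dz":3.5,"ax":0,"ay":0,"az":0,"grip":40},
  ],
)

```text
time_s: 15.28
ee_pos: [0.5279, -0.1087, 0.0562]
tool_rot: [[-0.039, 0.999, -0.001], [0.999, 0.039, -0.0], [-0.0, -0.001, -1.0]]
contact_force: [0.3, 0.3, -0.7]
width: 0.0456
grasp_force: 30.0
```

```bash
python3 - <<'E'
from h import *
c=vision.camera("side");st(); go(.528,-.109,.0460)
v=c["frame"][150:260,200:350]; cv2.imwrite("pics/s3.png",cv2.resize(v[:,:,::-1],None,fx=5,fy=5,interpolation=cv2.INTER_CUBIC))
E
```

```text
{'time_s': 15.325, 'ee_pos': [0.5284, -0.1087, 0.0571], 'contact_force': [0.4175, -0.0765, -0.0171], 'width': 0.0454, 'grasp_force': 29.9999}
(0.528, -0.109, 0.046) d cm [-0.03 -0.04  1.11] a [0.0004 0.0002 0.0016]
```

View pics/s3.png

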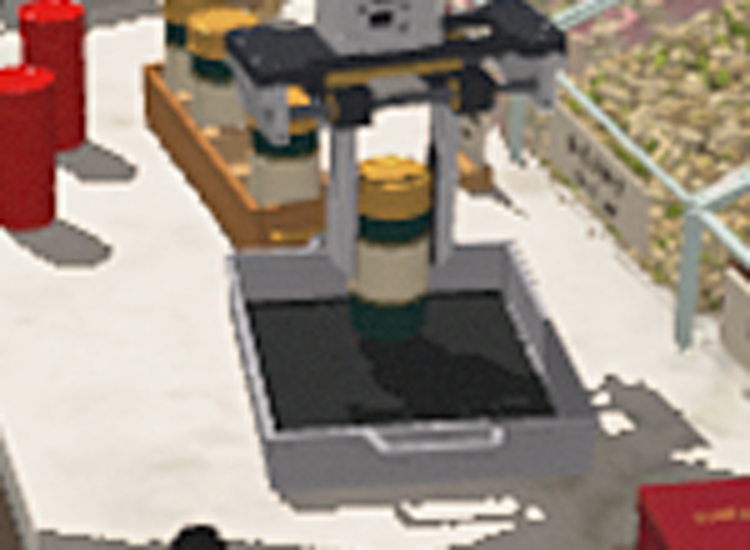

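The tin hangs upright inside the tray, with its base near crop (390,325). Lowering it.

Request:
send_rows(
  series=[
    {"dx":0,"dy":0,"dz":0.5,"ax":0,"ay":0,"az":0,"grip":40},
    {"dx":0,"dy":0,"dz":0.8,"ax":0,"ay":0,"az":0,"grip":40},
    {"dx":0,"dy":0,"dz":1.0,"ax":0,"ay":0,"az":0,"grip":40},
    {"dx":0,"dy":0,"dz":1.1,"ax":0,"ay":0,"az":0,"grip":40},
    {"dx":0,"dy":0,"dz":1.1,"ax":0,"ay":0,"az":0,"grip":40},
  ],
)

```text
time_s: 15.95
ee_pos: [0.5287, -0.1088, 0.0462]
tool_rot: [[-0.039, 0.999, 0.001], [0.999, 0.039, 0.0], [-0.0, 0.001, -1.0]]
contact_force: [-0.9, 0.4, 10.4]
width: 0.0458
grasp_force: 30.0
```

```bash
python3 - <<'E'
from h import *
weigh(6);st()
E
```

```text
fz mean 10.61 std 0.45
{'time_s': 16.25, 'ee_pos': [0.5287, -0.1088, 0.0462], 'contact_force': [-2.1173, 0.4921, 11.0514], 'width': 0.0456, 'grasp_force': 30.0013}
```

Request:
send_rows(
  series=[
    {"dx":0,"dy":0,"dz":-0.05,"ax":0,"ay":0,"az":0,"grip":55},
    {"dx":0,"dy":0,"dz":-0.05,"ax":0,"ay":0,"az":0,"grip":100},
    {"dx":0,"dy":0,"dz":-0.05,"ax":0,"ay":0,"az":0,"grip":100},
    {"dx":0,"dy":0,"dz":-4,"ax":0,"ay":0,"az":0,"grip":100},
    {"dx":0,"dy":0,"dz":-9,"ax":0,"ay":0,"az":0,"grip":100},
    {"dx":4,"dy":-0.5,"dz":-10,"ax":0,"ay":0,"az":0,"grip":100},
    {"dx":9,"dy":-1.1,"dz":-10,"ax":0,"ay":0,"az":0,"grip":100},
    {"dx":14.1,"dy":-1.7,"dz":-10,"ax":0,"ay":0,"az":0,"grip":100},
    {"dx":14.1,"dy":-1.7,"dz":-10,"ax":0,"ay":0,"az":0,"grip":100},
    {"dx":14.1,"dy":-1.7,"dz":-10,"ax":0,"ay":0,"az":0,"grip":100},
  ],
)

```text
time_s: 17.5
ee_pos: [0.5057, 0.0311, 0.1455]
tool_rot: [[-0.039, 0.999, 0.0], [0.999, 0.039, -0.0], [-0.0, 0.0, -1.0]]
contact_force: [0.9, -0.3, -0.5]
width: 0.0942
grasp_force: 0.0
```

```bash
python3 - <<'E'
from h import *
st(); go(*PK[4],.0495)
E
```

```text
{'time_s': 17.5, 'ee_pos': [0.5057, 0.0311, 0.1455], 'contact_force': [0.8663, -0.3371, -0.467], 'width': 0.0942, 'grasp_force': 0.0}
(0.5064, 0.0318, 0.0495) d cm [0.07 0.07 9.6 ] a [0.0001 0.0003 0.0014]
```

Request:
send_rows(
  series=[
    {"dx":0.1,"dy":0.1,"dz":4,"ax":0,"ay":0,"az":0,"grip":100},
    {"dx":0.1,"dy":0.1,"dz":8,"ax":0,"ay":0,"az":0,"grip":80},
    {"dx":0.1,"dy":0.1,"dz":9.6,"ax":0,"ay":0,"az":0,"grip":60},
    {"dx":0.1,"dy":0.1,"dz":9.6,"ax":0,"ay":0,"az":0,"grip":52},
    {"dx":0.1,"dy":0.1,"dz":9.6,"ax":0,"ay":0,"az":0,"grip":50},
    {"dx":0.1,"dy":0.1,"dz":9.6,"ax":0,"ay":0,"az":0,"grip":40},
    {"dx":0.1,"dy":0.1,"dz":9.6,"ax":0,"ay":0,"az":0,"grip":40},
    {"dx":0.1,"dy":0.1,"dz":9.6,"ax":0,"ay":0,"az":0,"grip":40},
    {"dx":0.1,"dy":0.1,"dz":9.6,"ax":0,"ay":0,"az":0,"grip":40},
  ],
)

```text
time_s: 18.62
ee_pos: [0.5074, 0.0327, 0.0505]
tool_rot: [[-0.039, 0.999, 0.002], [0.999, 0.039, 0.0], [0.0, 0.002, -1.0]]
contact_force: [0.0, -0.4, 8.4]
width: 0.0457
grasp_force: 30.0
```

Request:
send_rows(
  series=[
    {"dx":0,"dy":0,"dz":-0.3,"ax":0,"ay":0,"az":0,"grip":40},
    {"dx":0,"dy":0,"dz":-0.8,"ax":0,"ay":0,"az":0,"grip":40},
    {"dx":0,"dy":0,"dz":-2,"ax":0,"ay":0,"az":0,"grip":40},
    {"dx":0,"dy":0,"dz":-3.2,"ax":0,"ay":0,"az":0,"grip":40},
    {"dx":0,"dy":0,"dz":-4.2,"ax":0,"ay":0,"az":0,"grip":40},
    {"dx":0,"dy":0,"dz":-4.2,"ax":0,"ay":0,"az":0,"grip":40},
    {"dx":0,"dy":0,"dz":-4.2,"ax":0,"ay":0,"az":0,"grip":40},
  ],
)

```text
time_s: 19.5
ee_pos: [0.5065, 0.0327, 0.0913]
tool_rot: [[-0.039, 0.999, -0.0], [0.999, 0.039, -0.0], [-0.0, -0.0, -1.0]]
contact_force: [-0.0, 1.1, -1.4]
width: 0.0455
grasp_force: 30.0
```

```bash
python3 - <<'E'
from h import *
weigh(12); st(); go(.514,-.198,.046)
c=vision.camera("top"); P=cloud(c); z=P[...,2]
m=((z>.09)&(z<.12)); m[:,:190]=0;m[:,370:]=0;m[:160]=0;m[210:]=0
n,l,s,_=cv2.connectedComponentsWithStats(m.astype(np.uint8))
for i in range(1,n):
    if s[i,4]>20: p=P[l==i]; print(s[i],p.mean(0).round(4),p[:,2].min().round(3),p[:,2].max().round(3))
E
```

```text
fz mean -1.12 std 0.57
{'time_s': 20.1, 'ee_pos': [0.5066, 0.0326, 0.0914], 'contact_force': [0.3129, 0.2078, -2.0346], 'width': 0.0453, 'grasp_force': 29.9998}
(0.514, -0.198, 0.046) d cm [-23.07  -0.16   4.55] a [-0.      0.0001  0.0014]
[304 170  15  15 168] [ 0.5274 -0.1085  0.1026] 0.093 0.116
[198 179  15  16 180] [0.4972 0.2226 0.1055] 0.09 0.114
[218 178  15  16 174] [0.5002 0.1595 0.1057] 0.092 0.114
```

Tin 4 is empty too. Taking it over tin 3 to the far end of the tray.

Request:
send_rows(
  series=[
    {"dx":0,"dy":0,"dz":-4,"ax":0,"ay":0,"az":0,"grip":40},
    {"dx":0,"dy":0,"dz":-8.5,"ax":0,"ay":0,"az":0,"grip":40},
    {"dx":-4,"dy":0,"dz":-9,"ax":0,"ay":0,"az":0,"grip":40},
    {"dx":-9,"dy":0,"dz":-9,"ax":0,"ay":0,"az":0,"grip":40},
    {"dx":-14,"dy":-0.1,"dz":-9,"ax":0,"ay":0,"az":0,"grip":40},
    {"dx":-19,"dy":-0.2,"dz":-9,"ax":0,"ay":0,"az":0,"grip":40},
    {"dx":-23.1,"dy":-0.2,"dz":-8,"ax":0,"ay":0,"az":0,"grip":40},
    {"dx":-23.1,"dy":-0.2,"dz":-4,"ax":0,"ay":0,"az":0,"grip":40},
    {"dx":-23.1,"dy":-0.2,"dz":0,"ax":0,"ay":0,"az":0,"grip":40},
    {"dx":-23.1,"dy":-0.2,"dz":3,"ax":0,"ay":0,"az":0,"grip":40},
    {"dx":-23.1,"dy":-0.2,"dz":3.5,"ax":0,"ay":0,"az":0,"grip":40},
    {"dx":-23.1,"dy":-0.2,"dz":3.5,"ax":0,"ay":0,"az":0,"grip":40},
  ],
)

```text
time_s: 21.65
ee_pos: [0.5139, -0.1986, 0.0572]
tool_rot: [[-0.039, 0.999, 0.0], [0.999, 0.039, -0.0], [-0.0, 0.0, -1.0]]
contact_force: [0.6, -0.5, -1.1]
width: 0.0455
grasp_force: 30.0
```

```bash
python3 - <<'E'
from h import *
st(); go(.514,-.198,.046)
E
```

```text
{'time_s': 21.65, 'ee_pos': [0.5139, -0.1986, 0.0572], 'contact_force': [0.5616, -0.4874, -1.0533], 'width': 0.0455, 'grasp_force': 29.9998}
(0.514, -0.198, 0.046) d cm [0.06 0.01 1.12] a [0.0004 0.0003 0.0014]
```

Request:
send_rows(
  series=[
    {"dx":0,"dy":0,"dz":0.5,"ax":0,"ay":0,"az":0,"grip":40},
    {"dx":0,"dy":0,"dz":0.8,"ax":0,"ay":0,"az":0,"grip":40},
    {"dx":0,"dy":0,"dz":0.95,"ax":0,"ay":0,"az":0,"grip":40},
    {"dx":0,"dy":0,"dz":1.05,"ax":0,"ay":0,"az":0,"grip":40},
    {"dx":0,"dy":0,"dz":1.05,"ax":0,"ay":0,"az":0,"grip":40},
  ],
)

```text
time_s: 22.28
ee_pos: [0.5138, -0.1985, 0.0465]
tool_rot: [[-0.039, 0.999, 0.001], [0.999, 0.039, -0.0], [-0.0, 0.001, -1.0]]
contact_force: [-2.1, 1.2, 7.2]
width: 0.0455
grasp_force: 30.0
```

Request:
send_rows(
  series=[
    {"dx":0,"dy":0,"dz":0,"ax":0,"ay":0,"az":0,"grip":55},
    {"dx":0,"dy":0,"dz":0,"ax":0,"ay":0,"az":0,"grip":100},
    {"dx":0,"dy":0,"dz":0,"ax":0,"ay":0,"az":0,"grip":100},
    {"dx":0,"dy":0,"dz":-4,"ax":0,"ay":0,"az":0,"grip":100},
    {"dx":0,"dy":0,"dz":-9,"ax":0,"ay":0,"az":0,"grip":100},
    {"dx":0,"dy":0,"dz":-14,"ax":0,"ay":0,"az":0,"grip":100},
    {"dx":-5,"dy":-4,"dz":-15,"ax":0,"ay":0,"az":0,"grip":100},
    {"dx":-10,"dy":-8,"dz":-15,"ax":0,"ay":0,"az":0,"grip":100},
    {"dx":-14,"dy":-8,"dz":-15,"ax":0,"ay":0,"az":0,"grip":100},
    {"dx":-18,"dy":-8,"dz":-15,"ax":0,"ay":0,"az":0,"grip":100},
    {"dx":-18,"dy":-8,"dz":-15,"ax":0,"ay":0,"az":0,"grip":100},
    {"dx":-18,"dy":-8,"dz":-15,"ax":0,"ay":0,"az":0,"grip":100},
  ],
)

```text
time_s: 23.78
ee_pos: [0.4406, -0.3808, 0.1957]
tool_rot: [[-0.039, 0.999, -0.0], [0.999, 0.039, 0.0], [0.0, -0.0, -1.0]]
contact_force: [-0.5, 0.8, 0.2]
width: 0.0941
grasp_force: 0.0
```

```bash
python3 - <<'E'
from h import *
st(); c=vision.camera("top"); P=cloud(c); z=P[...,2]
m=((z>.09)&(z<.12)); m[:,:190]=0;m[:,370:]=0;m[:160]=0;m[210:]=0
n,l,s,_=cv2.connectedComponentsWithStats(m.astype(np.uint8))
for i in range(1,n):
    if s[i,4]>20: p=P[l==i]; print(s[i],p.mean(0).round(4))
t=cv2.resize(c["frame"][130:260,150:370],None,fx=3,fy=3)
f=vision.camera("side")["frame"]; q=cv2.resize(f[110:260,180:345],None,fx=2,fy=2)
o=np.zeros((300+390,660,3),np.uint8)[:600]; 
cv2.imwrite("pics/end_side.png",cv2.resize(f[120:255,185:345],None,fx=4.4,fy=4.4,interpolation=cv2.INTER_CUBIC)[:,:,::-1]); cv2.imwrite("pics/end_top.png",t[:,:,::-1])
E
```

```text
{'time_s': 23.775, 'ee_pos': [0.4406, -0.3808, 0.1957], 'contact_force': [-0.4924, 0.7536, 0.1717], 'width': 0.0941, 'grasp_force': 0.0}
[304 170  15  15 172] [ 0.527  -0.1081  0.1024]
[332 175  16  15 176] [ 0.5117 -0.1983  0.1026]
[198 179  15  16 179] [0.4972 0.2225 0.1058]
[218 178  15  16 179] [0.4996 0.1593 0.1055]
```

View pics/end_side.png

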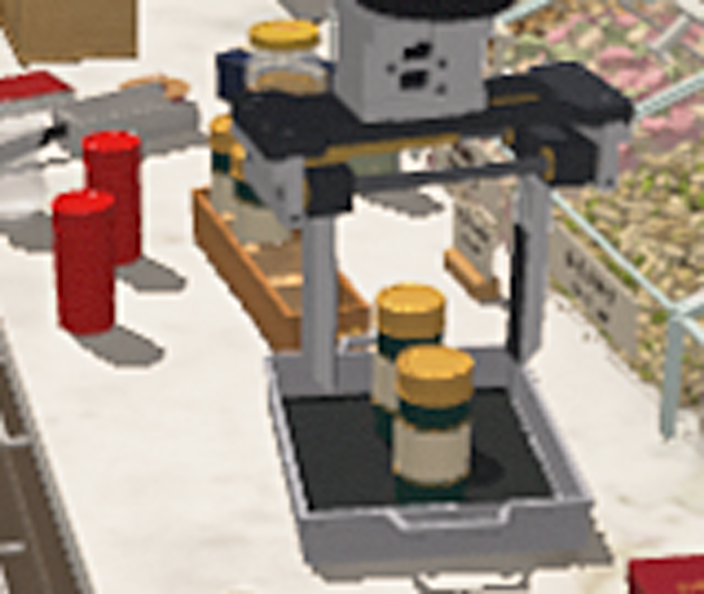

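View pics/end_top.png

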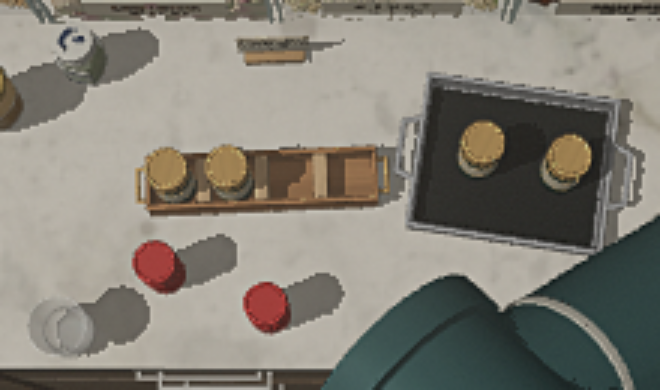

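The end views show tins 1 and 2 seated in the caddy at their starting height (top crop (167,170) and (227,165)). Tins 3 and 4 stand upright in the tray (top crop (483,145) and (568,157)). The bystanders in view haven't moved and the gripper is clear, so I'll hand in.

```bash
python3 -c "
from rig import ctrl
print(ctrl.finish_job())"
```

```text
the job is handed in; nothing more can be done
None
```

I handed the job in at about 24 s: full tins 1 and 2 (about 2.8 N and 2.6 N) are back in their caddy pockets, and empty tins 3 and 4 (both under 1 N) stand upright in the tray. The hand-in returned no verdict.

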